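Put the bench sander into third gear

ROBOT

A 6-joint arm with a two-finger parallel gripper is mounted at the origin on the work surface. World frame = base frame: x ahead of the robot, y to its left, z up, the work surface at z = 0. Lengths are in mm, angles in rad, forces in N, time in s.
With the tool pointing down it reaches from about 425 to 950 mm from the base axis. Payload 14.7 kg.
Tool frame: the origin (TCP) lies on the front face of the gripper's body, between the roots of the fingers; the fingertips stand 73 mm ahead of it and the grasp point (between the pads) lies 54 mm ahead of it; z points along the fingers, y is the line along which they close (so a half turn about z gives the same grasp; the last joint's range is limited). The gripper opens to 85 mm and grips with 20 to 120 N. Pads are 22 mm wide; open, the fingers measure 114 mm over their backs; the gripper's body (76 mm by 85 mm) begins 54 mm behind the grasp point. The pads swing forward as they close: fully open they stand 13 mm farther back than shut.
Start: joints at [1.238, 0.48, 1.596, -0, 1.065, -0.047], TCP at [183.227, 623.635, 303.897] pointing down, gripper open.
Joint ranges: [-2.75, 2.75], [-0.82, 2.05], [0.23, 2.67], [-1.56, 4.7], [0.09, 2.69], [-2.92, 2.92]. Speed limits (rad/s): [1.89, 1.89, 2.39, 3.01, 3.01, 3.01].

INTERFACE

Orientations are given as [roll, pitch, yaw] about the fixed x, y, z axes, in that order (R = Rz(yaw) Ry(pitch) Rx(roll)).
In Python, from cell import bot, vision, sign_off, nets gives the robot as it stands.
- The arm moves only by the shell command python3 -m creep 'ROWS'. ROWS is JSON, one flat list of numbers, 5 for each row, row after row: the shift along the tool's x, y, z in m, then the turn about the tool's z in rad, then the finger opening in m, from 0 to 0.0854. A call has exactly 10 rows; each row is the pose to reach, as a shift and turn from the pose commanded when the call began, along the tool's axes at that moment; what a row does not reach only later rows make up. A row lasts 1/12 s, in which the tool goes at most 41.7 mm and 7.16 degrees, less where a joint would pass 70% of its speed; a pose out of reach is approached as far as the arm can. A call with a gripper value outside its range is refused whole. The fingers move at their own pace and stop on an object; the grip force is fixed at half the most. Time passes only in rows, so rows that repeat a pose let the fingers close, or fill a call up. It gives the time, the measured TCP pose, the force, the opening and the grip force at its end, in the units of the state.
- bot.sense(): the state, without advancing time (a new reading comes with each control period).
- vision.capture(name): name is "scene" or "top" or "wrist"; returns (picture, depth): 480x640x3 uint8, red, green, blue; 480x640 float32, mm along the optical axis (not along the pixel's ray), 0 where there is no reading.
- vision.camera_params(name): a dict with "K" (3x3 intrinsics, pixels), "dist_coeffs" ([k1, k2, p1, p2, k3] as OpenCV has them; the pictures are not rectified), "xyz" and "orientation" of the camera in the world. Camera axes: x right, y up, looking along -z (the intrinsics and any distortion apply to the point x, -y, -z); pixel columns grow to the right and rows downward; lengths in mm; the calibration is good to about 2 mm. A picture is of the moment at which its call begins: read the wrist's pose just before it. camera_params takes no time and is no camera call; for the wrist camera it gives the pose at the moment of the call.
- sign_off(): hands the job in; it is judged then, once.
Trained networks look in the newest picture that a camera, given by its name, has taken for a name from the list of things; names that differ only in an ending like _2 or _b are one class to them, and where a whole thing is asked for, a point or a joint stands for the part that bears it (a point fixed in the world has none). Each returns a list of dicts, best first, with "p" (0 to 1); they miss things now and then, are a little off and sometimes report something else, mostly with a low value. They report only what shows in the picture. A call takes as long as a camera call.
- nets.spot_in(camera, query): "extent" ([left, top, right, bottom] in pixels, round what is visible of it).
- nets.masks_of(camera, query): "mask" (480x640 bool, what is visible of it) and "extent" ([left, top, right, bottom] in pixels, round what is visible of it).
- nets.landmark_of(camera, query): "location" ([column, row] in pixels: a listed point, or the origin of a listed thing).
The state is a dict: "time_s": time; "q": joint angles; "joint_velocities": joint speeds; "tau": joint torques, N m; "tool_pos": TCP position; "eef_rot": TCP orientation; "force": force on the tool from outside, world axes, zero at the start; "moment": the same for the moment, N m; "grip_width": finger opening in mm; "grasp_force": force on a finger pad.
Only numpy, scipy, OpenCV 4.12 (cv2) and the standard library are available. Lean on these libraries where they do the work, as an engineer would, in place of code of your own. Each camera call takes 0.05 s, during which the arm holds its last target. There are 200 camera calls.

TASK

The bench sander's black-knobbed gear lever stands in second, the near left slot of its H-shaped gate: without gripping it, push it gently with the fingertips forward to neutral, across to the right, then forward until it is fully home in third, the far right slot (three red dots). Do not run it into first (far left) or fourth (near right) on the way, and do not shift or lift any of the things lying about. Leave the lever in third and take the hand away.

Things in the scene. Friction and masses are not known exactly. Their poses are not given: they have to be found in the camera images.
- sander: Fixed disc sander: orange gearbox 200 x 180 mm, 95 mm high, dark foot 240 x 220. Origin on the table under the gate's middle; x forward (away from the robot), y left, z up. At +y a disc 150 mm across (y 115-128 mm, 160 mm high) and a work rest (90 mm high, y to 235); at -y a grey motor (y to -250, 123 mm high). It stands turned by up to 0.35 rad.
- gate: Square aluminium plate, 116 mm, on the gearbox, top 106 mm above the table; same origin and axes as the sander. Dark H-shaped opening: slots 17 mm wide, middles 41 mm apart, joined by one neutral channel across the middle. First is far left (1 black dot), second near left (2), third far right (3 red dots), fourth near right (4).
- knob (a point): Middle of the lever's black knob: upright, round-ended, 34 mm in diameter, 58 mm tall (29 above this point, 29 below), on the lever's axis 200 mm from its pivot, which lies 10 mm above the sander's origin; so 210 mm above the table when upright. z runs up along the lever. The steel stem below it, 11 mm thick, is bound by the gate.
- third (a point): The point, fixed to the sander, where the middle of the knob stands when the lever is fully home in third: in the sander's frame 43 mm forward, 44 mm right, 200 mm up.
- gear_fore (a joint): Lever's tilt forward (+, along the sander's x) or back (-), rad: 0 neutral, +0.22 home in a far slot, -0.22 in a near slot. 1 rad is 200 mm of knob travel. It starts at -0.22 to -0.08 and moves only in a slot (gear_cross within about 0.03 of an end). Moving it takes about 2 N at the knob; it stays where it is left; end stops slightly springy.
- gear_cross (a joint): Lever's tilt right (+, along the sander's -y) or left (-), rad: -0.22 at the left slots, +0.22 at the right slots; 200 mm of knob travel per rad, friction and stops as for gear_fore. It starts near -0.21 and moves across only in neutral (gear_fore within about 0.03 of 0).
- paint_tin: Blue paint tin, 84 mm in diameter, 85 mm tall, loose, on the table in front of the sander to the left. Origin at the middle of its underside. To be left alone.
- tape_roll: Yellow roll of tape lying flat, 80 mm across, 25 mm high, loose, on the table in front of the sander to the right. Origin under its middle. To be left alone.
- offcut: Wooden offcut 90 x 35 x 18 mm, loose, on the sander's work rest. Origin at the middle of its underside. To be left alone.
- sanding_block: Cork sanding block 38 x 75 x 24 mm, loose, on the gearbox's top behind the gate. Origin at the middle of its underside. To be left alone.
- hammer: Hammer lying on the table far to the right. To be left alone.
- brush: Paint brush lying on the table far to the left. To be left alone.
- glue_bottle: White glue bottle with a red cap, 56 mm in diameter, 150 mm tall, standing at the far left. Origin under its middle. To be left alone.

How it is judged (in metres and radians):
On the way:
1. the lever is brought across to the right-hand end of the neutral channel (value of joint gear_cross above 0.14 rad and value of joint gear_fore between -0.1 and 0.1 rad), for 0.05 s.
At the end, for the whole second after the job is handed in: The lever rests in third: tilted forward by more than 0.17 rad (0.22 is the stop) and right by more than 0.14 rad, still; each loose bystander within 20 mm of where it was (value of joint gear_fore above 0.17 rad and value of joint gear_cross above 0.14 rad and velocity of joint gear_fore between -0.05 and 0.05 rad/s and distance of each of paint_tin, tape_roll, offcut, sanding_block, hammer, brush, glue_bottle from where it was at the start of the episode below 0.02 m); the robot touches nothing.
It fails at once if the lever is run well into first or fourth (more than half of the way) ((value of joint gear_cross below -0.05 rad and value of joint gear_fore above 0.12 rad) or (value of joint gear_cross above 0.05 rad and value of joint gear_fore below -0.12 rad)).
It fails at once if the lever or the sander is gripped or forced: more than 32 N from the fingers or the arm (contact force between any of the fingers, the arm and sander above 32 N).
It fails at once if a bystander is shifted or lifted by more than 20 mm (distance of any of paint_tin, tape_roll, offcut, sanding_block, hammer, brush, glue_bottle from where it was at the start of the episode above 0.02 m).
It also fails if it takes over 64 s, if anything falls off the work surface, if the arm or the gripper's body presses on something with over 40 N, if the wrist force passes 120 N, or if a joint passes its speed limit or range.

## Working session

There is one attempt and no reset: what is moved stays moved. The work goes in short steps, Python scripts to look and compute and a shell command to move; the robot and the scene stay as the last step left them, time stands still between calls to the robot, and variables do not carry over. Pictures are saved under pics/ and viewed, at most 10 in all, crops included, and the job is handed in when it is done.

```bash
ls; mkdir -p pics
cat > h.py <<'E'
import numpy as np, cv2
from scipy.spatial.transform import Rotation as R
from cell import bot, vision, sign_off, nets
def cam(n):
    p=vision.camera_params(n); return np.array(p["K"],float),np.array(p["dist_coeffs"],float),np.array(p["xyz"],float),R.from_euler('xyz',p["orientation"]).as_matrix()
def pt(c,uv,d):
    K,D,t,Rm=c; x,y=cv2.undistortPoints(np.array([[uv]],float),K,D)[0,0]
    return t+Rm@np.array([x*d,-y*d,-d])
def ray(c,uv,z):
    a=pt(c,uv,1.); t=c[2]; return t+(a-t)*(z-t[2])/(a-t)[2]
def proj(c,P):
    K,D,t,Rm=c; q=(np.atleast_2d(P)-t)@Rm; q=q*[1,-1,-1]
    return cv2.projectPoints(q,np.zeros(3),np.zeros(3),K,D)[0][:,0]
def save(n,im): cv2.imwrite('pics/'+n,im[...,::-1])
E
python3 - <<'E'
from h import *
for n in ("scene","top"):
    im,d=vision.capture(n); save(n+'1.png',im); c=cam(n); print(n,vision.camera_params(n))
    for q in ("sander","gate","knob"):
        for r in nets.landmark_of(n,q)[:2]:
            uv=r["location"]; print(q,r["p"],uv, d[int(uv[1]),int(uv[0])], pt(c,uv,d[int(uv[1]),int(uv[0])]).round(), [ray(c,uv,z).round() for z in (0,106,200)])
print(bot.sense())
E
```

```text
pics
scene {'K': array([[561.46417653,   0.        , 320.10604122],
       [  0.        , 561.46417653, 244.93796531],
       [  0.        ,   0.        ,   1.        ]]), 'dist_coeffs': array([-0.12874073,  0.        ,  0.        ,  0.        ,  0.        ]), 'xyz': array([1823.68954964,  469.97872435, 1065.43577855]), 'orientation': array([ 0.97583984, -0.02054029,  1.95128946])}
sander 0.85 [329.7, 294.6] 1535.7933 [696.  69.  93.] [array([589.,  31.,   0.]), array([712.,  74., 106.]), array([821., 113., 200.])]
gate 0.78 [331.2, 295.1] 1532.519 [698.  74.  94.] [array([589.,  36.,   0.]), array([712.,  79., 106.]), array([821., 117., 200.])]
knob 0.6 [354.7, 240.5] 1565.066 [571.  92. 201.] [array([281.,   4.,   0.]), array([434.,  51., 106.]), array([570.,  92., 200.])]
top {'K': array([[445.58782749,   0.        , 314.52590264],
       [  0.        , 445.58782749, 233.71805651],
       [  0.        ,   0.        ,   1.        ]]), 'dist_coeffs': array([-0.07054634,  0.        ,  0.        ,  0.        ,  0.        ]), 'xyz': array([ 424.3523859 ,  -20.71585834, 1247.08459947]),
[... 595 characters left out ...]
 200.])]
{'time_s': 0.4, 'q': array([ 1.23841056e+00,  4.80299584e-01,  1.59638520e+00,  7.37479889e-06,
        1.06511697e+00, -4.66058957e-02]), 'joint_velocities': array([-0.00247167, -0.00055361, -0.00170818, -0.00114258, -0.00129091,
        0.0010097 ]), 'tau': array([-4.37461949e-04, -9.49564862e+01, -4.30150616e+01,  7.08658536e-05,
        4.52501539e-03,  5.90949668e-06]), 'tool_pos': array([183.20149796, 623.58785538, 303.8000955 ]), 'eef_rot': array([-3.14138409e+00, -1.61854006e-05,  2.85580921e+00]), 'force': array([-9.56003492e-01, -7.70333483e-01, -6.80304697e-04]), 'moment': array([-0.00597021,  0.04015402, -0.0217673 ]), 'grasp_force': 0.0, 'grip_width': 85.53627958160939}
```

Run:
```python
import cv2
a=cv2.imread('pics/top1.png')[80:350,150:460]; cv2.imwrite('pics/t1c.png',cv2.resize(a,None,fx=2.2,fy=2.2))
```

```text
(no output)
```

View pics/t1c.png

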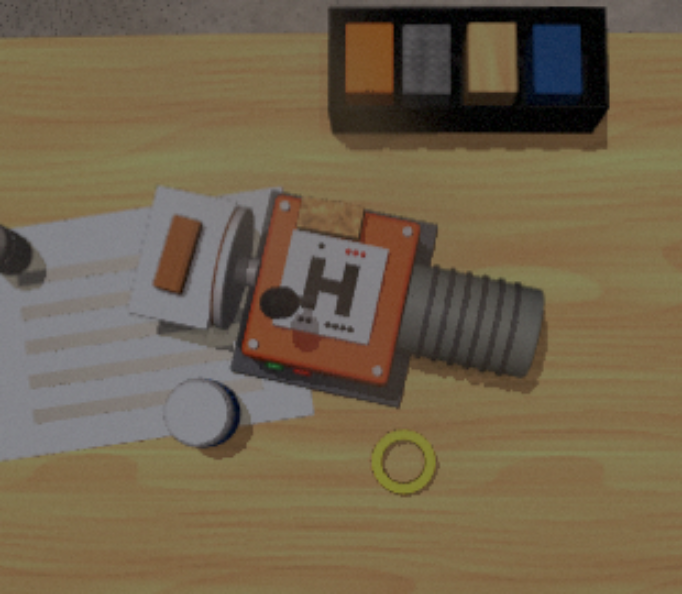

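View pics/scene1.png

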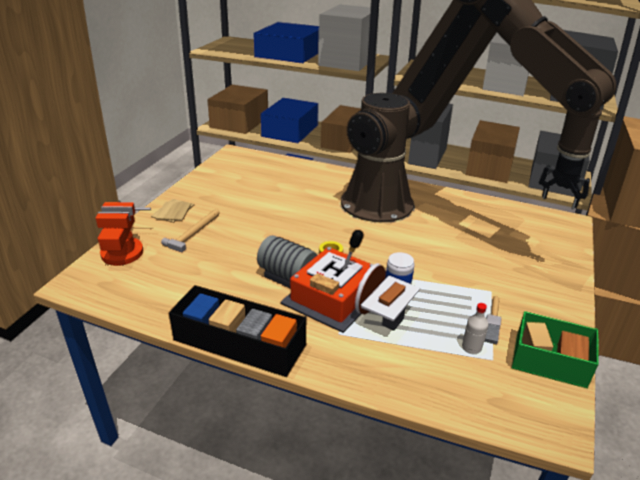

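The top view shows the sander turned slightly clockwise. The gate's middle is at about crop (335,285), the knob at (280,303) in the near left slot, and the sanding block is behind the gate. Next I fit the plate and the knob precisely.

```bash
cat >> h.py <<'E'
def knobfit(n,org,yaw):
    # fit fore,cross tilt from black knob mask centroid in camera n
    from scipy.optimize import least_squares
    m=nets.masks_of(n,"knob"); c=cam(n)
    if not m: return None
    ys,xs=np.nonzero(m[0]["mask"]); uv=np.array([xs.mean(),ys.mean()])
    f=lambda a: (proj(c,kn(a,org,yaw))[0]-uv)
    s=least_squares(f,[0,0]); return m[0]["p"],len(xs),uv.round(1),s.x.round(3),kn(s.x,org,yaw).round(1)
def kn(a,org,yaw):
    v=np.array([np.tan(a[0]),-np.tan(a[1]),1]); v=200*v/np.linalg.norm(v)+[0,0,10]
    return R.from_euler('z',yaw).apply(v)+[org[0],org[1],0]
E
python3 - <<'E'
from h import *
im,d=vision.capture("top"); c=cam("top")
hsv=cv2.cvtColor(im,cv2.COLOR_RGB2HSV)
m=((hsv[...,1]<50)&(hsv[...,2]>110)).astype(np.uint8); roi=np.zeros_like(m); roi[180:245,270:335]=1; m&=roi
cnts,_=cv2.findContours(m,0,2); b=max(cnts,key=cv2.contourArea)
P=np.array([ray(c,p,106)[:2] for p in b[:,0].astype(float)],np.float32)
r=cv2.minAreaRect(P); print(r,cv2.contourArea(b))
# H opening: dark pixels in the rect
hd=(hsv[...,2]<75).astype(np.uint8)&roi
n,l,st,ce=cv2.connectedComponentsWithStats(hd); print([(st[i].tolist(),ce[i].round(1),ray(c,ce[i],104).round()) for i in range(1,n) if st[i][4]>20])
for k in ("top","scene"):
    if k=="scene": vision.capture(k)
    print(k,knobfit(k,r[0],-np.radians(min(r[2],90-r[2]))))
E
```

```text
((593.6051635742188, 45.101409912109375), (115.3632583618164, 115.52162170410156), 77.64893341064453) 1148.5
[([270, 197, 43, 28, 545], array([291.5, 212.6]), array([586.,  67., 104.])), ([328, 214, 7, 31, 99], array([331.8, 234.8]), array([528., -38., 104.]))]
top (0.65, 254, array([278.1, 216.8]), array([-0.207, -0.195]), array([562.3,  90.8, 202.2]))
scene (0.76, 296, array([353.8, 244.3]), array([-0.056, -0.258]), array([593.9,  97.1, 203.1]))
```

Sander origin is at (594, 45) with yaw −0.2155; the knob is at sander-frame (−36, +40). Closing the fingers and travelling high.

```bash
cat >> h.py <<'E'
O=np.array([593.6,45.1]); YAW=-0.2155
def go(xs,ys,z):
    s=bot.sense(); M=R.from_euler('xyz',s["eef_rot"]).as_matrix()
    T=R.from_euler('z',YAW).apply([xs,ys,0])+[*O,z]
    p=R.from_euler('z',-YAW).apply(s["tool_pos"]-[*O,0])
    print('t',s["time_s"],'sander-frame tcp',p.round(1),'yaw',s["eef_rot"][2].round(3),'F',s["force"].round(1),'shift m',((T-s["tool_pos"])@M/1000).round(4))
E
python3 -m creep '[-0.028,-0.024,-0.008,-0.07,0, -0.056,-0.049,-0.016,-0.07,0, -0.085,-0.073,-0.024,-0.07,0, -0.113,-0.097,-0.036,-0.07,0, -0.141,-0.122,-0.036,-0.07,0, -0.169,-0.146,-0.036,-0.07,0, -0.197,-0.170,-0.036,-0.07,0, -0.226,-0.195,-0.036,-0.07,0, -0.254,-0.219,-0.036,-0.07,0, -0.282,-0.244,-0.036,-0.07,0]'
python3 -c "
from h import *
go(-85,40,340)"
```

```text
time_s: 1.43
tool_pos: [385.7, 308.5, 340.2]
eef_rot: [3.141, 0.0, 2.926]
force: [0.6, -0.2, 0.1]
grip_width: 0.3
grasp_force: 0.0
t 1.4333 sander-frame tcp [-259.4  212.8  340.2] yaw 2.926 F [ 0.6 -0.2  0.1] shift m [-0.1745 -0.1728  0.0002]
```

```bash
python3 -m creep '[-0.025,-0.025,0,0,0, -0.05,-0.05,0,0,0, -0.075,-0.075,0,0,0, -0.1,-0.1,0,0,0, -0.125,-0.125,0,0,0, -0.15,-0.15,0,0,0, -0.165,-0.165,0,0,0, -0.17,-0.17,0,0,0, -0.17,-0.17,0,0,0, -0.17,-0.17,0,0,0]'
python3 - <<'E'
from h import *
go(-80,40,265)
for n in ("wrist","top"):
    im,d=vision.capture(n); save(n+'2.png',im); c=cam(n)
    for r in nets.landmark_of(n,"knob")[:2]: print(n,r, ray(c,r["location"],203).round(), R.from_euler('z',-YAW).apply(ray(c,r["location"],205)-[*O,0]).round(1))
E
```

```text
time_s: 2.27
tool_pos: [514.3, 107.9, 339.8]
eef_rot: [3.141, -0.0, 2.925]
force: [-0.5, -0.4, 0.6]
grip_width: -0.1
grasp_force: 0.0
t 2.2667 sander-frame tcp [-90.9  44.3 339.8] yaw 2.925 F [-0.5 -0.4  0.6] shift m [-0.0109 -0.0043  0.0748]
```

View pics/wrist2.png

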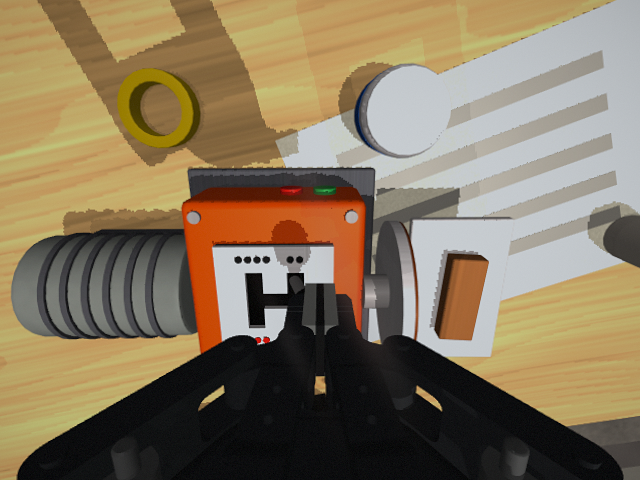

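The wrist view shows the sander squarely aligned; the fingers, around (325,320), hide the knob. Descending behind it, then pushing part way.

```bash
python3 -m creep '[0,-0.004,0.02,0,0, 0,-0.004,0.04,0,0, 0,-0.004,0.06,0,0, 0,-0.004,0.075,0,0, 0,-0.004,0.075,0,0, -0.008,-0.004,0.075,0,0, -0.016,-0.004,0.075,0,0, -0.022,-0.004,0.075,0,0, -0.028,-0.004,0.075,0,0, -0.028,-0.004,0.075,0,0]'
python3 - <<'E'
from h import *
go(-28,40,265)
for n in ("scene","top"):
    im,d=vision.capture(n); save(n+'3.png',im); c=cam(n)
    for r in nets.landmark_of(n,"knob")[:2]: print(n,r, R.from_euler('z',-YAW).apply(ray(c,r["location"],205)-[*O,0]).round(1))
E
```

```text
time_s: 3.3
tool_pos: [542.9, 97.5, 265.6]
eef_rot: [3.141, 0.002, 2.926]
force: [-0.6, -0.4, 0.8]
grip_width: -0.1
grasp_force: 0.0
t 3.3 sander-frame tcp [-60.8  40.3 265.6] yaw 2.926 F [-0.6 -0.4  0.8] shift m [-0.0328 -0.0003  0.0007]
scene {'location': [354.2, 241.5], 'p': 0.78} [-21.   45.8 205. ]
scene {'location': [495.1, 318.1], 'p': 0.58} [ 61.1 483.5 205. ]
```

```bash
python3 -m creep '[-0.004,0,0,0,0, -0.008,0,0,0,0, -0.012,0,0,0,0, -0.016,0,0,0,0, -0.019,0,0,0,0, -0.022,0,0,0,0, -0.024,0,0,0,0, -0.024,0,0,0,0, -0.024,0,0,0,0, -0.024,0,0,0,0]'
python3 - <<'E'
from h import *
go(-28,40,265)
for n in ("scene","wrist"):
    im,d=vision.capture(n); c=cam(n)
    if n=="scene": save('s4.png',cv2.resize(im[190:330,250:440],None,fx=4,fy=4,interpolation=cv2.INTER_CUBIC))
    for r in nets.landmark_of(n,"knob")[:2]: print(n,r, R.from_euler('z',-YAW).apply(ray(c,r["location"],207)-[*O,0]).round(1))
E
```

```text
time_s: 4.33
tool_pos: [564.6, 92.5, 264.9]
eef_rot: [-3.142, 0.0, 2.926]
force: [1.0, 0.2, -0.3]
grip_width: 0.3
grasp_force: 0.0
t 4.3333 sander-frame tcp [-38.5  40.1 264.9] yaw 2.926 F [ 1.   0.2 -0.3] shift m [-0.0105 -0.0001 -0.0001]
scene {'location': [352.1, 244.7], 'p': 0.8} [ -1.4  50.9 207. ]
wrist {'location': [320.9, 371.4], 'p': 0.94} [ -9.8  41.8 207. ]
wrist {'location': [415.7, 49.5], 'p': 0.44} [-140.7   73.6  207. ]
```

View pics/s4.png

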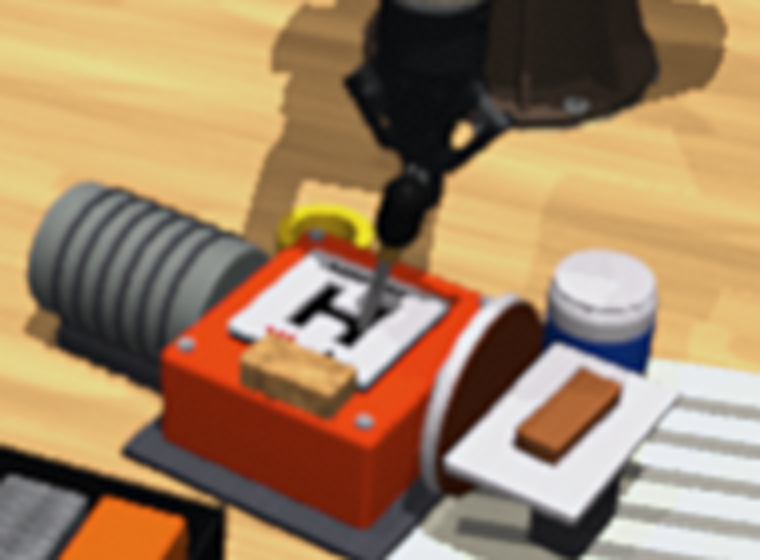

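The scene view shows the stem in the left slot just short of the channel. The wrist network puts the knob at x −9.8, which agrees with the contact geometry, so I push 10 mm more.

```bash
python3 -m creep '[-0.002,0,0,0,0, -0.004,0,0,0,0, -0.006,0,0,0,0, -0.008,0,0,0,0, -0.01,0,0,0,0, -0.01,0,0,0,0, -0.01,0,0,0,0, -0.01,0,0,0,0, -0.01,0,0,0,0, -0.01,0,0,0,0]'
cat >> h.py <<'E'
def look(*ns):
    for n in ns:
        vision.capture(n); c=cam(n)
        for r in nets.landmark_of(n,"knob")[:1]: print(n,r, R.from_euler('z',-YAW).apply(ray(c,r["location"],208)-[*O,0]).round(1))
E
python3 - <<'E'
from h import *
go(-60,40,265)
look("scene","wrist")
E
```

```text
time_s: 5.37
tool_pos: [574.4, 90.4, 264.9]
eef_rot: [-3.142, 0.0, 2.926]
force: [0.1, 0.4, -0.7]
grip_width: 0.2
grasp_force: 0.0
t 5.3667 sander-frame tcp [-28.5  40.1 264.9] yaw 2.926 F [ 0.1  0.4 -0.7] shift m [ 0.0315 -0.0001 -0.0001]
scene {'location': [350.0, 243.0], 'p': 0.57} [ -3.9  42.5 208. ]
wrist {'location': [324.4, 366.3], 'p': 0.78} [ -3.4  43.4 208. ]
```

Knob is within the neutral window. Going round to its left side: back, left, forward.

```bash
python3 -m creep '[0.015,0,0,0,0, 0.035,0,0,0,0, 0.035,0.015,0,0,0, 0.035,0.035,0,0,0, 0.035,0.053,0,0,0, 0.025,0.053,0,0,0, 0,0.053,0,0,0, -0.02,0.053,0,0,0, -0.028,0.053,0,0,0, -0.028,0.053,0,0,0]'
python3 - <<'E'
from h import *
go(-1,74,265)
look("scene","wrist")
E
```

```text
time_s: 6.4
tool_pos: [614.5, 135.4, 264.6]
eef_rot: [3.142, 0.001, 2.925]
force: [-1.1, -0.4, 0.2]
grip_width: 0.4
grasp_force: 0.0
t 6.4 sander-frame tcp [  1.1  92.7 264.6] yaw 2.925 F [-1.1 -0.4  0.2] shift m [ 0.0021 -0.0187 -0.0004]
scene {'location': [349.8, 244.1], 'p': 0.53} [  1.1  44.9 208. ]
wrist {'location': [201.0, 316.5], 'p': 0.88} [ -2.2  43.4 208. ]
```

```bash
python3 -m creep '[0.002,-0.008,0,0,0, 0.002,-0.016,0,0,0, 0.002,-0.022,0,0,0, 0.002,-0.028,0,0,0, 0.002,-0.034,0,0,0, 0.002,-0.04,0,0,0, 0.002,-0.046,0,0,0, 0.002,-0.052,0,0,0, 0.002,-0.056,0,0,0, 0.002,-0.056,0,0,0]'
python3 - <<'E'
from h import *
go(-1,-12,265)
look("scene","wrist")
E
```

```text
time_s: 7.43
tool_pos: [600.0, 81.0, 266.5]
eef_rot: [3.141, 0.003, 2.925]
force: [-0.4, 2.2, 16.2]
grip_width: 0.0
grasp_force: 7.8
t 7.4333 sander-frame tcp [ -1.4  36.4 266.5] yaw 2.925 F [-0.4  2.2 16.2] shift m [-0.0005 -0.0484  0.0015]
scene {'location': [339.3, 238.4], 'p': 0.59} [ -5.9   6.4 208. ]
wrist {'location': [249.6, 320.5], 'p': 0.69} [  1.2   7.7 208. ]
```

The 16 N upward force suggests the knob's top is touching the flare of the finger linkage. Backing off, rising 18 mm, then pushing with the tips only.

```bash
python3 -m creep '[0,0.006,0,0,0, 0,0.008,0,0,0, 0,0.008,-0.008,0,0, 0,0.008,-0.018,0,0, 0,0.008,-0.018,0,0, 0,0.004,-0.018,0,0, 0,0,-0.018,0,0, 0,-0.006,-0.018,0,0, 0,-0.011,-0.018,0,0, 0,-0.011,-0.018,0,0]'
python3 - <<'E'
from h import *
go(-1,-12,283)
look("scene","wrist")
E
```

```text
time_s: 8.47
tool_pos: [596.4, 70.0, 282.7]
eef_rot: [-3.141, -0.001, 2.925]
force: [-0.8, 1.7, 0.2]
grip_width: 0.3
grasp_force: 0.7
t 8.4667 sander-frame tcp [ -2.6  24.9 282.7] yaw 2.925 F [-0.8  1.7  0.2] shift m [-0.0017 -0.0369 -0.0003]
scene {'location': [335.1, 238.1], 'p': 0.79} [ -0.4  -3.9 208. ]
wrist {'location': [258.2, 301.7], 'p': 0.78} [-2.00e-01 -2.50e+00  2.08e+02]
```

```bash
python3 -m creep '[-0.001,-0.005,0,0,0, -0.002,-0.01,0,0,0, -0.002,-0.015,0,0,0, -0.002,-0.02,0,0,0, -0.002,-0.025,0,0,0, -0.002,-0.03,0,0,0, -0.002,-0.034,0,0,0, -0.002,-0.038,0,0,0, -0.002,-0.038,0,0,0, -0.002,-0.038,0,0,0]'
python3 - <<'E'
from h import *
go(-1,-16,283)
look("scene","wrist")
E
```

```text
time_s: 9.5
tool_pos: [590.6, 33.3, 283.0]
eef_rot: [-3.142, 0.0, 2.925]
force: [-0.3, 0.3, 0.3]
grip_width: 0.3
grasp_force: 0.3
t 9.5 sander-frame tcp [ -0.4 -12.2 283. ] yaw 2.925 F [-0.3  0.3  0.3] shift m [ 0.0006 -0.0038 -0.    ]
scene {'location': [194.7, 235.4], 'p': 0.67} [ 218.1 -329.1  208. ]
wrist {'location': [260.4, 297.6], 'p': 0.89} [-1.00e-01 -3.90e+01  2.08e+02]
```

```bash
python3 -m creep '[0,-0.001,0,0,0, 0,-0.002,0,0,0, 0,-0.003,0,0,0, 0,-0.004,0,0,0, 0,-0.004,0,0,0, 0,-0.004,0,0,0, 0,-0.004,0,0,0, 0,-0.004,0,0,0, 0,-0.004,0,0,0, 0,-0.004,0,0,0]'
python3 - <<'E'
from h import *
go(-1,-16,283)
look("top","wrist")
E
```

```text
time_s: 10.53
tool_pos: [589.7, 29.7, 282.9]
eef_rot: [-3.142, -0.0, 2.926]
force: [-0.3, 1.0, -1.0]
grip_width: -0.1
grasp_force: 0.5
t 10.5333 sander-frame tcp [ -0.5 -15.9 282.9] yaw 2.926 F [-0.3  1.  -1. ] shift m [ 0.0005 -0.0001 -0.0001]
top {'location': [312.6, 203.8], 'p': 0.38} [  6.5 -35.7 208. ]
wrist {'location': [267.6, 294.7], 'p': 0.94} [ -1.7 -39.6 208. ]
```

Lever is at the right end of neutral. Moving round behind it.

```bash
python3 -m creep '[0,0.012,0,0,0, 0,0.025,0,0,0, 0.02,0.03,0,0,0, 0.045,0.03,0,0,0, 0.06,0.02,0,0,0, 0.06,0,0,0,0, 0.06,-0.015,0.005,0,0, 0.06,-0.027,0.012,0,0, 0.055,-0.027,0.014,0,0, 0.05,-0.027,0.014,0,0]'
python3 - <<'E'
from h import *
go(-28,-43,268)
look("top","wrist")
im,d=vision.capture("scene"); save('s5.png',cv2.resize(im[190:330,250:440],None,fx=4,fy=4,interpolation=cv2.INTER_CUBIC))
E
```

```text
time_s: 11.57
tool_pos: [535.3, 14.2, 268.3]
eef_rot: [-3.142, -0.001, 2.925]
force: [-0.5, -0.2, -0.1]
grip_width: -0.1
grasp_force: 0.0
t 11.5667 sander-frame tcp [-50.3 -42.7 268.3] yaw 2.925 F [-0.5 -0.2 -0.1] shift m [-0.0223 -0.0003  0.0002]
wrist {'location': [320.7, 400.2], 'p': 0.95} [ -2.  -40.5 208. ]
```

View pics/s5.png

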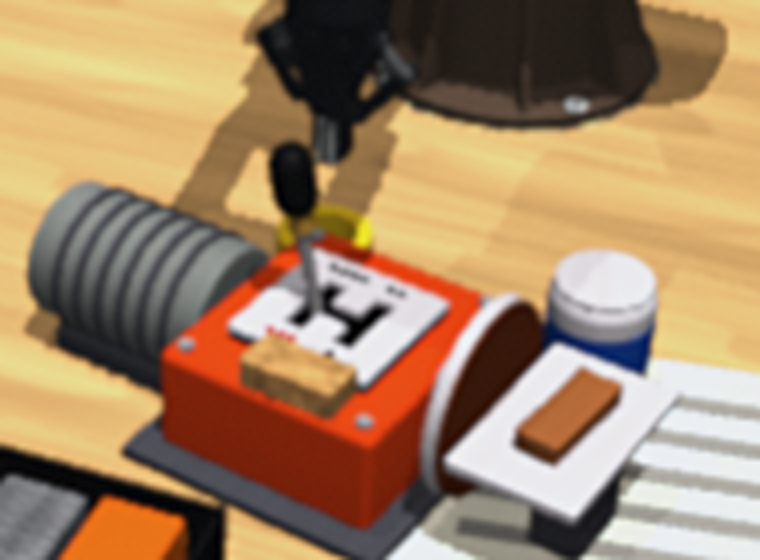

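The stem sits in the right slot at the channel, around (315,300), with the fingers clear behind the knob. Pushing forward.

```bash
python3 -m creep '[-0.01,0,0,0,0, -0.018,0,0,0,0, -0.023,0,0,0,0, -0.028,0,0,0,0, -0.033,0,0,0,0, -0.038,0,0,0,0, -0.043,0,0,0,0, -0.047,0,0,0,0, -0.05,0,0,0,0, -0.05,0,0,0,0]'
python3 - <<'E'
from h import *
go(15,-43,268)
look("scene","wrist")
E
```

```text
time_s: 12.65
tool_pos: [584.5, 3.2, 268.8]
eef_rot: [3.142, 0.0, 2.926]
force: [1.3, -0.5, -0.2]
grip_width: 0.1
grasp_force: 0.0
t 12.65 sander-frame tcp [ 1.000e-01 -4.290e+01  2.688e+02] yaw 2.926 F [ 1.3 -0.5 -0.2] shift m [-0.0149 -0.0001  0.0008]
scene {'location': [319.3, 243.0], 'p': 0.87} [ 45.6 -25.8 208. ]
```

```bash
python3 -m creep '[-0.003,0,0,0,0, -0.006,0,0,0,0, -0.009,0,0,0,0, -0.011,0,0,0,0, -0.013,0,0,0,0, -0.014,0,0,0,0, -0.015,0,0,0,0, -0.015,0,0,0,0, -0.015,0,0,0,0, -0.015,0,0,0,0]'
python3 - <<'E'
from h import *
go(17,-43,268)
look("scene","wrist")
E
```

```text
time_s: 13.68
tool_pos: [597.9, 0.2, 268.7]
eef_rot: [-3.141, -0.002, 2.926]
force: [-6.0, 0.7, 0.2]
grip_width: -0.0
grasp_force: 2.9
t 13.6833 sander-frame tcp [ 13.8 -43.  268.7] yaw 2.926 F [-6.   0.7  0.2] shift m [-0.0032 -0.      0.0007]
scene {'location': [318.6, 243.0], 'p': 0.8} [ 46.7 -27.3 208. ]
```

At the stop (6 N). One gentle extra mm, then back away and rise.

```bash
python3 -m creep '[-0.0005,0,0,0,0, -0.001,0,0,0,0, -0.0015,0,0,0,0, -0.0015,0,0,0,0, -0.0015,0,0,0,0, 0.005,0,0,0,0, 0.025,0,0,0,0, 0.05,0,-0.01,0,0, 0.075,0,-0.04,0,0, 0.1,0,-0.07,0,0]'
python3 -m creep '[0.03,0,-0.02,0,0, 0.06,0,-0.03,0,0, 0.09,0,-0.03,0,0, 0.1,0,-0.03,0,0, 0.1,0,-0.03,0,0, 0.1,0,-0.03,0,0, 0.1,0,-0.03,0,0, 0.1,0,-0.03,0,0, 0.1,0,-0.03,0,0, 0.1,0,-0.03,0,0]'
python3 - <<'E'
from h import *
go(0,0,300)
for n in ("wrist","scene","top"):
    im,d=vision.capture(n); c=cam(n); third=R.from_euler('z',YAW).apply([43,-44,200])+[*O,0]
    print(n,'expected third',proj(c,third)[0].round(1),[ (r["location"],r["p"]) for r in nets.landmark_of(n,"knob")[:2]])
    if n!="wrist": save(n+'6.png',im)
a=cv2.imread('pics/scene6.png')[190:330,250:440]; b=cv2.imread('pics/top6.png')[160:280,240:400]
cv2.imwrite('pics/f.png',np.hstack([cv2.resize(a,(400,300)),cv2.resize(b,(400,300))]))
E
```

```text
time_s: 14.72
tool_pos: [499.3, 21.7, 338.7]
eef_rot: [-3.141, -0.002, 2.926]
force: [1.2, -1.0, 1.1]
grip_width: 0.2
grasp_force: 0.0
time_s: 15.55
tool_pos: [403.8, 42.8, 368.6]
eef_rot: [-3.141, -0.001, 2.925]
force: [0.1, 0.9, 0.3]
grip_width: 0.1
grasp_force: 0.0
t 15.55 sander-frame tcp [-184.9  -42.9  368.6] yaw 2.925 F [0.1 0.9 0.3] shift m [-0.185   0.043   0.0685]
wrist expected third [317.5 466.4] []
scene expected third [314.3 242.8] [([314.4, 248.4], 0.64), ([399.7, 285.0], 0.2)]
top expected third [319.4 190.3] [([318.9, 187.8], 0.51)]
```

View pics/f.png

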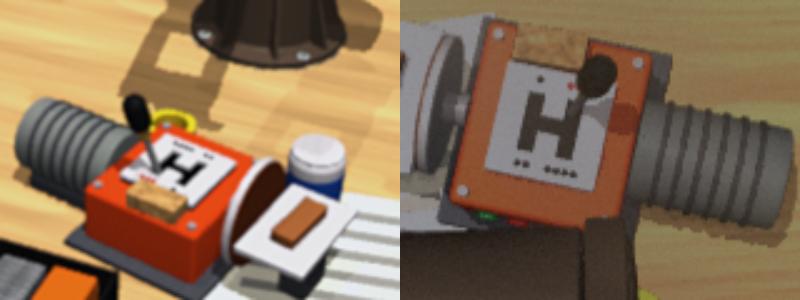

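Both views show the lever home in the far right slot (top view: knob at (597,75), third's end of the slot). It matches the expected third to within a few pixels, the bystanders are in place and the hand is clear.

```bash
python3 -c "
from cell import sign_off
print(sign_off())"
```

```text
the job is handed in; nothing more can be done
None
```

The lever was pushed through neutral and across to the right and is now fully home in third, with the hand clear and the job handed in at about 16 s; the last pictures show no bystander moved, and the highest force I read was about 16 N, a brief upward push on the hand during the crossing.

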